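# Find the heavy side of a tube mixer's drum and hold it down

## Robot

A 6-joint arm with a two-finger parallel gripper is mounted at the origin on the work surface. World frame = base frame: x ahead of the robot, y to its left, z up, the work surface at z = 0. Lengths are in m, angles in rad, forces in N, time in s.
With the tool pointing down it reaches from about 0.35 to 0.975 m from the base axis. Payload 7.1 kg.
Tool frame: the origin (TCP) lies midway between the tips of the shut fingers; the grasp point (between the pads) lies 19 mm behind it; z points along the fingers, y is the line along which they close (so a half turn about z gives the same grasp; the last joint's range is limited). The gripper opens to 88 mm and grips with 3 to 60 N. Pads are 20 mm wide; open, the fingers measure 115 mm over their backs; the gripper's body (75 mm by 178 mm) begins 61 mm behind the grasp point.
Start: joints at [1.163, 0.423, 1.63, -0, 1.089, -0.019], TCP at [0.237, 0.578, 0.223] pointing down, gripper open.
Joint ranges: [-3, 3], [-0.9, 2.11], [0.09, 2.58], [-1.31, 4.45], [0.11, 2.69], [-2.54, 2.54]. Speed limits (rad/s): [2.39, 2.39, 3.01, 3.14, 3.14, 3.14].

## Interface

Orientations are given as a unit quaternion [w, x, y, z].
In Python, from station import move_pose, movel, movej, command_gripper, wait, inverse_kinematics, read_camera, camera_info, MotionError, job_done, get_time, get_joint_pos, get_qvel, get_effort, get_tcp_pos, get_ee_rot, get_ft_force, get_ft_torque, get_grip_width, get_finger_force gives the robot as it stands. Calls block until the motion is done:
- move_pose(position, orientation): joint-space move of the TCP to a pose.
- movel(position, frame=None, v=0.15, until_force=None): straight line of the TCP; frame=None keeps the orientation; v is the mean speed in m/s. With until_force (N) it stops when the force on the tool has changed by that much, and returns True; else False.
- movej(angles): joint-space move.
- command_gripper(opening): opening from 0.0 (shut) to 1.0 (fully open); the grip force is fixed at half the most; returns when the fingers have stopped.
- wait(seconds).
- inverse_kinematics(position, orientation): joint angles nearest the present ones, or None.
- read_camera(name): name is "scene" or "top" or "wrist"; returns the picture (384x512x3 uint8, red, green, blue); there is no depth.
- camera_info(name): a dict with "intrinsics" (3x3 intrinsics, pixels), "T" (4x4, takes a point from camera to world coordinates); the wrist camera has in their place "tool_from_camera" (4x4, takes a point from camera to tool coordinates, whose origin is the TCP and whose axes are the flange's). Camera axes: x right, y up, looking along -z (the intrinsics and any distortion apply to the point x, -y, -z); pixel columns grow to the right and rows downward; lengths in m; the calibration is good to about 2 mm. A picture is of the moment at which its call begins: read the wrist's pose just before it. camera_info takes no time and is no camera call.
A pose or a line that the arm cannot do raises MotionError and nothing moves.
- job_done(): hands the job in; it is judged then, once.
Readings, each from a call of its own:
- get_time(): time.
- get_joint_pos(): joint angles.
- get_qvel(): joint speeds.
- get_effort(): joint torques, N m.
- get_tcp_pos(): TCP position.
- get_ee_rot(): TCP orientation.
- get_ft_force(): force on the tool from outside, world axes, zero at the start.
- get_ft_torque(): the same for the moment, N m.
- get_grip_width(): opening from 0.0 (shut) to 1.0 (fully open).
- get_finger_force(): force on a finger pad.
Only numpy, scipy, OpenCV 4.12 (cv2) and the standard library are available. Lean on these libraries where they do the work, as an engineer would, in place of code of your own. Each camera call takes 0.05 s, during which the arm holds its last target. There are 200 camera calls.

## Task

The drum of the hand-cranked tube mixer is heavier on one side, which cannot be seen: turn it right round at least once by its crank handle to feel where the heavy side is, then bring the heavy side straight down to the bottom. Finish while still gripping the crank handle with the drum at rest there, so that I can stick the balance weight on top, and leave the other things on the desk where they are.

Things in the scene. Friction and masses are not known exactly. Their poses are not given: they have to be found in the camera images.
- mixer: hand-cranked tube mixer, fixed: white housing (76 mm wide, 216 high, from x = 12 mm back) on a grey foot (170 mm wide, from x = -30 mm back); before it a blue drum, radius 84 mm, on a level axle 170 mm up; drum face at x = -50 mm, hub cap to -53. Origin on the desk under the drum's back; x along the axle, away from the crank side; y left, z up
- hub (a point): point on the axle line, fixed to the mixer, 103 mm before its origin (53 mm before the drum's face), 170 mm above the desk: centre of the 60 mm radius circle in which the grip point travels; axes as the mixer's
- grip (a point): grip point of the crank handle, a red round sleeve 20 mm thick, 78 mm long, level, parallel to the axle and 60 mm from it, standing out of the drum's face. The point is on its centre line, 30 mm from its free end, 53 mm before the face. The sleeve spins freely on its pin: gripped from above, fingers either side, it can be carried round without turning the hand. Ignore its orientation
- drum (a joint): turn of drum, rad: 0 with handle straight above the axle, growing clockwise seen from the crank side (pi/2: handle right), no stops. It stays where left: drag at the handle about 4.7 N against the motion; a weight fixed unseen in the drum adds up to 3 to 4.5 N as it climbs, takes off as much as it sinks. Its direction from the handle differs each time; the handle's own weight does not count
- spray: white spray bottle with green head, 88 mm in diameter, 220 mm high, standing; origin under its centre; leave alone
- carton: white and green carton of test kits, 120 x 100 x 75 mm; origin under its centre; leave alone
- case: dark brown spectacle case, 155 x 62 x 45 mm; origin under its centre; leave alone
- notebook: red-brown notebook, 145 x 85 x 18 mm; origin under its centre; leave alone
- marker: blue marker pen with black cap, 135 x 14 x 12 mm, lying; origin under its centre; leave alone

How it is judged:
On the way, in this order (a step that is already met when the one before it is completed fails the run):
1. the crank handle is turned by hand to the other side of the axle from where it started (distance of grip from where it was at the start of the episode above 0.112 m and contact force between the fingers and handle above 1 N), for 0.05 s.
2. and right round, back past where it started (distance of grip from where it was at the start of the episode below 0.03 m and contact force between the fingers and handle above 1 N), for 0.05 s.
At the end, for the whole second after the job is handed in: the drum's heavy side is at the bottom, within 20 degrees of straight below the axle, the drum at rest (under 0.1 rad/s) and the fingers still gripping the crank handle (over 2 N) (y of slug_c0 in the frame of hub between -0.0172 and 0.0172 m and z of slug_c0 in the frame of hub below 0 m and velocity of joint drum between -0.1 and 0.1 rad/s and contact force between the fingers and handle above 2 N); the arm keeps its last pose, push and grip.
It fails at once if a thing on the desk is displaced (by more than 40 mm) (distance of any of spray, carton, case, notebook, marker from where it was at the start of the episode above 0.04 m).
It also fails if it takes over 67 s, if anything falls off the work surface, if the arm or the gripper's body presses on something with over 40 N, if the wrist force passes 120 N, or if a joint passes its speed limit or range.

## Working session

There is one attempt and no reset: what is moved stays moved. The work goes in short steps, each a Python script; the robot and the scene stay as the last script left them, time stands still between calls to the robot, and variables do not carry over. Pictures are saved under pics/ and viewed, at most 10 in all, crops included, and the job is handed in when it is done.

```bash
mkdir -p pics; python3 - <<'E'
from station import *
import cv2,numpy as np
for n in("scene","top"):
    im=read_camera(n);cv2.imwrite(f"pics/{n}0.png",cv2.resize(im[:,:,::-1],(800,600),interpolation=cv2.INTER_CUBIC))
    c=camera_info(n);print(n,np.round(c["intrinsics"],1).tolist(),np.round(c["T"],4).tolist(),[k for k in c])
print(get_time(),get_ee_rot(),get_tcp_pos())
E
```

```text
scene [[411.6, 0.0, 262.3], [0.0, 411.6, 194.1], [0.0, 0.0, 1.0]] [[-0.8585, -0.3753, 0.3495, 1.0285], [0.5128, -0.6336, 0.5793, 0.8274], [0.004, 0.6765, 0.7364, 1.1766], [0.0, 0.0, 0.0, 1.0]] ['intrinsics', 'T']
top [[421.8, 0.0, 252.9], [0.0, 421.8, 192.9], [0.0, 0.0, 1.0]] [[-0.0022, 0.9865, -0.1639, 0.3394], [-0.9998, 0.0014, 0.0222, 0.0158], [0.0221, 0.1639, 0.9862, 1.3095], [0.0, 0.0, 0.0, 1.0]] ['intrinsics', 'T']
0.1 [-1.61256538e-04  1.93165875e-01  9.81165884e-01 -6.53475680e-04] [0.23668326 0.57791582 0.22199178]
```

View pics/scene0.png

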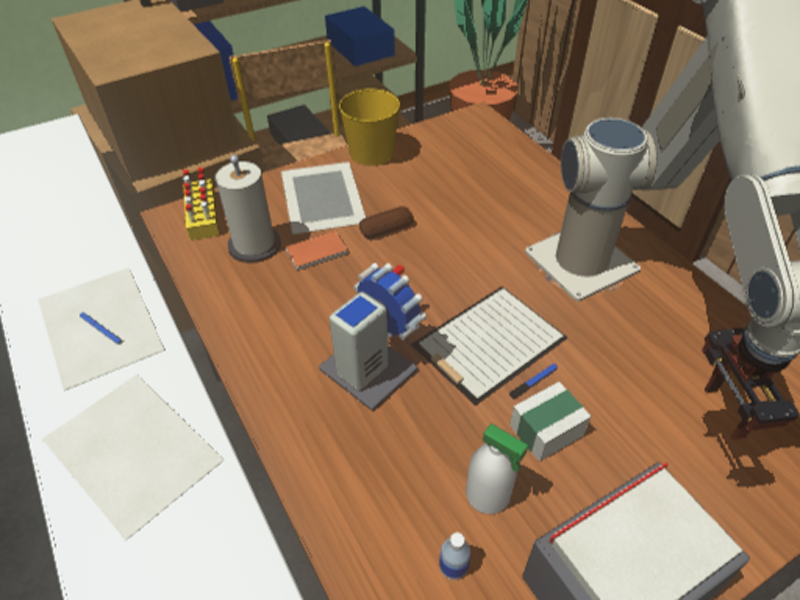

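View pics/top0.png

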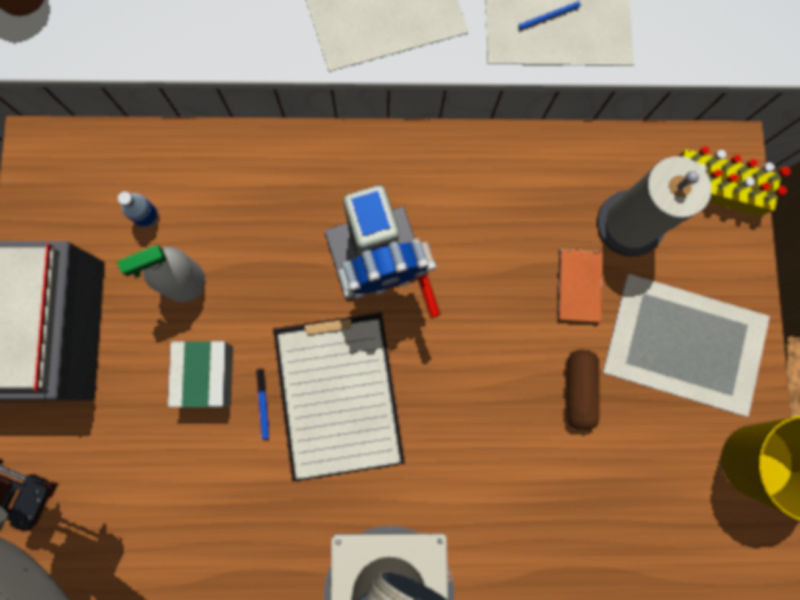

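The top view shows the mixer at about (378,255), with the crank to its front and the red handle to the right of the axle, (425,278)–(433,312). The scene view shows the mixer from behind. I'll enlarge both.

```bash
python3 - <<'E'
from station import *
import cv2,numpy as np
a=cv2.resize(read_camera("top")[115:215,200:300],(600,600),interpolation=cv2.INTER_CUBIC)
cv2.imwrite("pics/topc.png",a[:,:,::-1])
b=cv2.resize(read_camera("scene")[160:265,200:300],(571,600),interpolation=cv2.INTER_CUBIC)
cv2.imwrite("pics/scec.png",b[:,:,::-1])
E
```

```text
(no output)
```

View pics/topc.png

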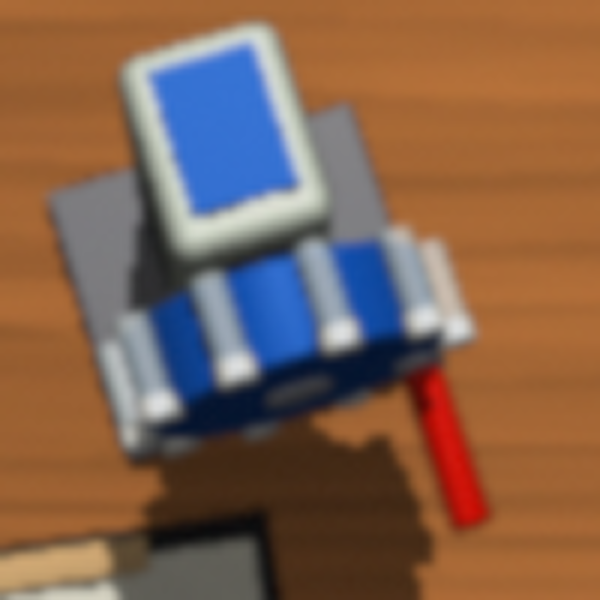

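View pics/scec.png

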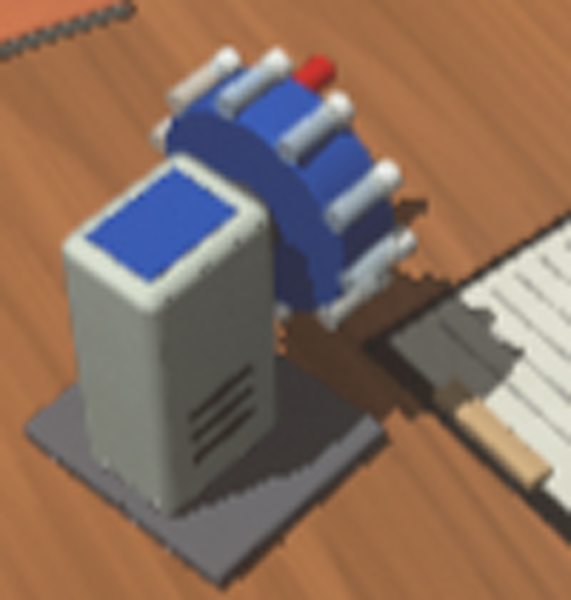

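```bash
cat > fit.py <<'E'
from station import *
import numpy as np
from scipy.optimize import least_squares
def proj(n,p):
    c=camera_info(n);T=c["T"];q=T[:3,:3].T@(np.asarray(p)-T[:3,3]);q=c["intrinsics"]@[q[0],-q[1],-q[2]]
    return q[:2]/q[2]
t=lambda u,v:(200+u/6,115+v/6)
s=lambda u,v:(200+u/5.71,160+v/5.714)
def h(x,th):return (x,-.06*np.sin(th),.17+.06*np.cos(th))
obs=[("top",lambda a:(-.053,0,.17),t(300,392)),
("top",lambda a:(.012,.038,.214),t(180,256)),("top",lambda a:(.012,-.038,.214),t(328,220)),
("top",lambda a:h(-.133,a[3]),t(472,520)),("top",lambda a:h(-.052,a[3]),t(425,374)),
("top",lambda a:(a[4],.085,.01),t(50,197)),("top",lambda a:(a[4],-.085,.01),t(348,103)),
("scene",lambda a:(.012,.038,.214),s(266,213)),("scene",lambda a:(.012,-.038,.214),s(183,155)),
("scene",lambda a:h(-.133,a[3]),s(324,68))]
def w(a,p):
    c,s_=np.cos(a[2]),np.sin(a[2]);return [a[0]+c*p[0]-s_*p[1],a[1]+s_*p[0]+c*p[1],p[2]]
f=lambda a:np.concatenate([proj(n,w(a,g(a)))-np.array(o) for n,g,o in obs])
if __name__=="__main__":
    for th in(.8,1.6,2.4):
        r=least_squares(f,[.5,.05,.2,th,.1],loss="soft_l1");print(r.cost,r.x.round(4))
        print(f(r.x).reshape(-1,2).round(1).tolist())
E
python3 fit.py
```

```text
9.169111729425724 [0.6145 0.0142 0.3046 1.8435 0.1169]
[[-0.1, -0.1], [-0.8, 0.7], [1.7, -1.5], [-0.3, 0.7], [-1.4, -2.3], [-0.8, -0.2], [0.5, 0.2], [1.5, -1.3], [-1.1, -2.7], [-0.1, -0.3]]
9.169111728943982 [0.6145 0.0142 0.3046 1.8435 0.1169]
[[-0.1, -0.1], [-0.8, 0.7], [1.7, -1.5], [-0.3, 0.7], [-1.4, -2.3], [-0.8, -0.2], [0.5, 0.2], [1.5, -1.3], [-1.1, -2.7], [-0.1, -0.3]]Traceback (most recent call last):
  File "fit.py", line 21, in <module>
    r=least_squares(f,[.5,.05,.2,th,.1],loss="soft_l1");print(r.cost,r.x.round(4))
    return func(*args, **kwargs)
    result = trf(vector_fun.fun, vector_fun.jac, x0, f0, J0, lb, ub, ftol, xtol,
                 gtol, max_nfev, x_scale, loss_function, tr_solver,
                 tr_options.copy(), verbose, callback=callback_wrapped)
    return trf_no_bounds(
        fun, jac, x0, f0, J0, ftol, xtol, gtol, max_nfev, x_scale,
        loss_function, tr_solver, tr_options, verbose, callback=callback)
    J = jac(x)
    self._update_jac()
    ~~~~~~~~~~~~~~~~^^
    self.J = self.jac_wrapped(xp_copy(self.x), f0=self.f)
             ~~~~~~~~~~~~
[... 562 characters left out ...]
ls]
                                    ^^^^^^^
    f = np.atleast_1d(self.fun(x, *self.args, **self.kwargs))
                      ~~~~~~~~^^^^^^^^^^^^^^^^^^^^^^^^^^^^^^
    return np.atleast_1d(self.fun(x))
                         ~~~~~~~~^^^
    return self.f(x, *self.args, **self.kwargs)
           ~~~~~~^^^^^^^^^^^^^^^^^^^^^^^^^^^^^^
  File "fit.py", line 18, in <lambda>
    f=lambda a:np.concatenate([proj(n,w(a,g(a)))-np.array(o) for n,g,o in obs])
                               ~~~~^^^^^^^^^^^^^
  File "fit.py", line 5, in proj
    c=camera_info(n);T=c["T"];q=T[:3,:3].T@(np.asarray(p)-T[:3,3]);q=c["intrinsics"]@[q[0],-q[1],-q[2]]
ValueError: time passes only in moves, steps and waits
```

```bash
cat > h.py <<'E'
from station import *
import numpy as np
from scipy.spatial.transform import Rotation as R
def quat(yaw,flip=0):
    y=np.array([-np.sin(yaw),np.cos(yaw),0])*(-1 if flip else 1);z=np.array([0,0,-1.]);x=np.cross(y,z)
    q=R.from_matrix(np.c_[x,y,z]).as_quat();return [q[3],*q[:3]]
def world(m,p):
    c,s=np.cos(m[2]),np.sin(m[2]);return np.array([m[0]+c*p[0]-s*p[1],m[1]+s*p[0]+c*p[1],p[2]])
def tcp(m,th,x=-.110,r=.06,dz=-.019):   # tcp with grasp point on the handle
    return world(m,(x,-r*np.sin(th),.17+r*np.cos(th)+dz))
E
python3 - <<'E'
import fit,numpy as np,station
from station import *
ci={n:camera_info(n) for n in("top","scene")};fit.camera_info=lambda n:ci[n]
del fit.obs[4]
r=fit.least_squares(fit.f,[.61,.014,.3,1.8,.1],loss="soft_l1");print(r.cost,r.x.round(4),fit.f(r.x).reshape(-1,2).round(1).tolist())
m=r.x;np.save("m.npy",m)
from h import *
p=tcp(m,m[3])+[0,0,.13];print(p)
qs=[(inverse_kinematics(list(p),quat(m[2],k)),k) for k in(0,1)];print(qs)
k=min((abs(q[5]),k) for q,k in qs if q is not None)[1];Q=quat(m[2],k);np.save("Q.npy",Q)
c=get_tcp_pos();movel([c[0],c[1],.36]);move_pose([p[0],p[1],.36],Q);movel(list(p))
import cv2
ci=camera_info("wrist");print(get_tcp_pos(),get_ee_rot(),get_time())
print(ci["intrinsics"].round(1).tolist() if "intrinsics" in ci else ci, np.round(ci["tool_from_camera"],4).tolist())
cv2.imwrite("pics/w1.png",cv2.resize(read_camera("wrist")[:,:,::-1],(800,600)))
E
```

```text
6.607760084809534 [0.6153 0.0151 0.3054 1.8323 0.1159] [[-0.4, -0.4], [-1.1, 0.4], [1.4, -1.8], [-0.5, 0.3], [-1.0, -0.1], [0.3, 0.3], [1.4, -1.0], [-1.2, -2.5], [-0.3, -0.2]]
[ 0.52783142 -0.07330204  0.2654854 ]
[(array([-1.60323995e-01,  2.37631849e-01,  1.79274452e+00, -4.44089210e-16,
        1.11121628e+00, -2.03652913e+00]), 0), (array([-1.60323995e-01,  2.37631849e-01,  1.79274452e+00, -4.44089210e-16,
        1.11121628e+00,  1.10506353e+00]), 1)]
[ 0.52844656 -0.07326813  0.26619217] [1.57730186e-04 9.88344352e-01 1.52233744e-01 5.51285719e-04] 4.575
[[292.4, 0.0, 253.9], [0.0, 292.4, 193.7], [0.0, 0.0, 1.0]] [[0.0007, 0.9559, 0.2937, 0.0806], [1.0, -0.0009, 0.0005, -0.0003], [0.0007, 0.2937, -0.9559, -0.1614], [0.0, 0.0, 0.0, 1.0]]
```

View pics/w1.png

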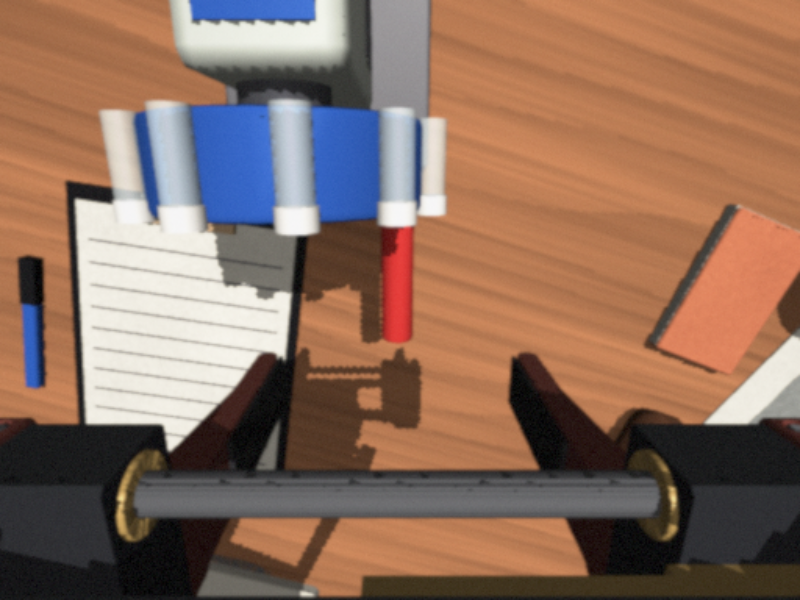

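The wrist view shows the handle at columns 383–413, centred laterally, and vertical in the image, so the yaw is right. Its free end at row 340 puts it about 4 mm nearer than fitted. Next I'll grasp and take the first steps.

```bash
python3 - <<'E'
from h import *
m=np.load("m.npy")
p=tcp(m,m[3],x=-.114)
f0=get_ft_force();print("f0",f0.round(2))
print(movel(list(p),v=.08,until_force=8),get_tcp_pos()-p)
command_gripper(0.0);print("grip",get_grip_width()*88,get_finger_force(),get_ft_force().round(2),get_ft_torque().round(2),get_tcp_pos().round(4),p.round(4))
th=m[3]
c,s=np.cos(m[2]),np.sin(m[2]);ex=np.array([c,s,0]);ey=np.array([-s,c,0]);ez=np.array([0,0,1.])
for i in range(4):
    th+=.1;q=tcp(m,th,x=-.114);movel(list(q),v=.05)
    F=get_ft_force()-f0;r=-np.sin(th)*ey+np.cos(th)*ez;t=-np.cos(th)*ey-np.sin(th)*ez
    print(round(th,2),"x,r,t",np.round([F@ex,F@r,F@t],2),"err",((get_tcp_pos()-q)*1e3).round(1),get_finger_force(),get_time())
E
```

```text
f0 [0.82 0.21 0.5 ]
False [ 3.36761662e-04 -4.89692523e-05  4.48293012e-04]
grip 19.096576399000913 30.000007152557373 [ 0.87 -0.44 -0.74] [-0.11  0.11  0.01] [ 0.524  -0.0746  0.1355] [ 0.524  -0.0745  0.1355]
1.93 x,r,t [-1.4   1.47 -1.17] err [ 0.  -0.1 -0. ] 30.001395642757416 7.725
2.03 x,r,t [-1.76  2.85 -0.49] err [ 0.  -0.1 -0. ] 30.00445067882538 7.9917
2.13 x,r,t [-2.63  3.97 -0.83] err [ 0.1 -0.2 -0. ] 30.00923752784729 8.2583
2.23 x,r,t [-1.27  5.64 -2.46] err [ 0.1 -0.3 -0. ] 30.01406818628311 8.525
```

```bash
cat > turn.py <<'E'
from h import *
import json,sys
m=np.load("m.npy");f0=np.array([.82,.21,.5])
c,s=np.cos(m[2]),np.sin(m[2]);ex=np.array([c,s,0]);ey=np.array([-s,c,0]);ez=np.array([0,0,1.])
def turn(a,b,step,v,tag,lim=25):
    n=round(abs(b-a)/step);L=[]
    for th in np.linspace(a,b,n+1)[1:]:
        q=tcp(m,th,x=-.114);movel(list(q),v=v)
        F=get_ft_force()-f0;r=-np.sin(th)*ey+np.cos(th)*ez;t=-np.cos(th)*ey-np.sin(th)*ez
        L.append([th,F@ex,F@r,F@t,F@ey,F@ez,*get_tcp_pos()])
        if np.linalg.norm(F)>lim: print("LIMIT");break
    L=np.array(L);np.save(tag+".npy",L);print(L[:,:6].round(2).tolist() if n<5 else "\n".join(" ".join(f"{k:6.2f}" for k in l[:6]) for l in L))
    print(get_time(),get_finger_force(),get_grip_width()*88);return L
E
python3 - <<'E'
from turn import *
turn(m[3]+.4,m[3]+.4+3,.15,.06,"A")
E
```

```text
2.38  -1.81   7.39  -1.41  -6.11  -4.39
  2.53   0.08   6.87  -2.12  -5.67  -4.42
  2.68  -0.21   8.41  -3.31  -6.70  -6.07
  2.83  -0.50   8.08  -4.13  -6.39  -6.44
  2.98   0.42   8.96  -3.16  -4.54  -8.34
  3.13   1.20   8.35  -4.75  -4.82  -8.31
  3.28   2.18   9.83  -4.20  -2.78 -10.33
  3.43   3.14  10.94  -3.62  -0.33 -11.52
  3.58   4.24  12.14  -2.83   2.62 -12.19
  3.73   3.66  12.44  -2.07   5.21 -11.49
  3.88   2.90  10.28  -1.95   5.50  -8.90
  4.03   3.09   8.67  -1.73   5.65  -6.80
  4.18   1.33   6.69   0.22   5.88  -3.19
  4.33  -0.15   5.84   3.37   6.68   0.96
  4.48  -2.01   6.14   3.75   6.84   2.26
  4.63  -1.89   4.73   4.59   5.08   4.20
  4.78  -2.30   4.30   4.13   4.00   4.42
  4.93  -1.92   2.50   4.58   1.44   5.01
  5.08  -3.26   0.60   5.22  -1.33   5.08
  5.23  -1.97  -1.52   3.97  -3.30   2.69
14.525 30.006147623062134 19.03178155525645
```

```bash
python3 - <<'E'
from turn import *
turn(m[3]+3.4,m[3]+6.8,.17,.06,"B")
E
```

```text
5.40  -0.70  -3.02   3.81  -4.76   1.02
  5.57   0.19  -5.88   3.79  -6.71  -1.98
  5.74   0.98  -8.94   3.65  -7.73  -5.78
  5.91   1.54 -10.08   4.01  -7.39  -7.94
  6.08   3.47 -11.50   4.22  -6.43 -10.42
  6.25   3.44 -11.37   3.82  -4.17 -11.25
  6.42   5.99 -10.83   4.93  -3.38 -11.41
  6.59   5.39 -10.47   5.61  -2.16 -11.68
  6.76   4.23  -9.02   4.41   0.25 -10.04
  6.93   4.36  -8.17   5.00   0.95  -9.53
  7.10   4.06  -6.20   5.37   0.86  -8.16
  7.27   2.48  -6.21   5.22   2.32  -7.77
  7.44   3.50  -5.90   5.25   3.30  -7.17
  7.61   1.78  -4.62   4.17   3.49  -5.16
  7.78   2.35  -3.70   3.25   3.45  -3.51
  7.95   1.12  -2.77   4.46   3.20  -4.16
  8.12   0.81  -0.86   2.12   1.39  -1.81
  8.29  -0.96   1.26   1.44  -0.53  -1.84
  8.46  -1.33   3.88   0.05  -3.15  -2.26
  8.63  -0.92   5.80  -1.02  -4.85  -3.35
20.8583 30.011487901210785 19.556903924306603
```

```bash
python3 - <<'E'
from turn import *
turn(m[3]+6.8,m[3]+.5,.21,.08,"C")
E
```

```text
8.42  -3.66   2.63  -6.61  -5.78   4.15
  8.21  -4.36   2.04  -5.54  -3.85   4.47
  8.00  -4.07   1.27  -5.01  -2.00   4.77
  7.79  -1.05   0.71  -4.13  -0.45   4.17
  7.58  -1.64  -0.45  -3.72   1.43   3.47
  7.37   0.35  -3.91  -2.96   4.83   0.81
  7.16   1.03  -5.48  -2.36   5.72  -1.68
  6.95   2.29  -8.25   0.27   4.90  -6.64
  6.74   3.75  -9.06   0.61   3.47  -8.39
  6.53   4.42 -11.78   1.00   1.94 -11.66
  6.32   4.39 -12.58   2.49  -2.00 -12.67
  6.11   3.64 -12.66   1.48  -3.61 -12.23
  5.90   1.74 -11.09   1.11  -5.15  -9.88
  5.69   1.28  -9.14   0.26  -5.31  -7.45
  5.48   0.80  -6.67  -1.16  -3.98  -5.47
  5.27  -0.08  -5.61  -0.98  -4.23  -3.81
  5.06   0.39  -4.17  -4.01  -2.54  -5.19
  4.85  -0.15  -2.16  -3.44  -1.66  -3.70
  4.64   1.46   0.68  -5.72   0.28  -5.75
  4.43   1.71   5.06  -4.22   3.69  -5.45
  4.22   2.54   6.60  -7.30   2.39  -9.55
  4.01   3.42   8.95  -6.18   2.86 -10.49
  3.80   3.38  10.24  -6.28   1.33 -11.94
  3.59   3.47  13.71  -6.09   0.49 -14.99
  3.38   3.36  15.01  -7.63  -3.83 -16.40
  3.17   2.77  17.11  -6.20  -5.67 -17.29
  2.96   2.42  16.24  -5.29  -8.10 -15.04
  2.75   0.44  14.72  -5.09 -10.29 -11.68
  2.54  -1.84  10.90  -4.30  -9.70  -6.57
  2.33  -2.80   7.16  -5.67  -9.10  -0.84
30.1083 30.035522282123566 19.13356968679726
```

```bash
python3 - <<'E'
from turn import *
th=m[3]+.5
r=-np.sin(th)*ey+np.cos(th)*ez;t=-np.cos(th)*ey-np.sin(th)*ez
P=tcp(m,th,x=-.114)
def show(k):
    F=get_ft_force()-f0;print(k,"x r t",np.round([F@ex,F@r,F@t],2),"r,t mm",np.round([(get_tcp_pos()-P)@r*1e3,(get_tcp_pos()-P)@t*1e3],2),np.abs(get_qvel()).max().round(4))
show("start");wait(.3);show("wait")
for d in(1,2,-1,0):
    movel(list(P+d*1e-3*r),v=.02);show(d)
wait(.3);show("w")
for d in(.5,1,2,4,6,8,6,4,2,0):
    movel(list(P+d*1e-3*t),v=.02);show(("t",d))
print(get_time())
E
```

```text
start x r t [-2.8   7.16 -5.67] r,t mm [ 0.19 -2.14] 0.0041
wait x r t [-3.56  8.26 -5.74] r,t mm [ 0.15 -2.17] 0.0024
1 x r t [-3.66  3.01 -6.9 ] r,t mm [ 0.54 -1.99] 0.0009
2 x r t [-4.6  -3.32 -6.42] r,t mm [ 0.93 -1.77] 0.0022
-1 x r t [-2.48 14.21 -2.53] r,t mm [-0.35 -2.06] 0.0039
0 x r t [-3.15  7.31 -4.99] r,t mm [ 0.07 -1.96] 0.0017
w x r t [-3.43  8.35 -5.12] r,t mm [ 0.09 -1.95] 0.0006
('t', 0.5) x r t [-4.39  7.96 -7.01] r,t mm [ 0.08 -1.7 ] 0.0018
('t', 1) x r t [-3.45  6.47 -7.28] r,t mm [ 0.13 -1.26] 0.0018
('t', 2) x r t [-4.68  7.04 -6.54] r,t mm [ 0.13 -0.25] 0.0016
('t', 4) x r t [-4.26  8.13 -5.96] r,t mm [0.12 1.85] 0.0026
('t', 6) x r t [-3.78  7.37 -5.92] r,t mm [0.07 3.92] 0.002
('t', 8) x r t [-4.66  6.3  -5.15] r,t mm [-0.01  6.  ] 0.001
('t', 6) x r t [-2.28  8.28 -1.55] r,t mm [-0.03  4.58] 0.0026
('t', 4) x r t [-1.47  9.41  0.35] r,t mm [0.01 2.81] 0.0024
('t', 2) x r t [-0.79  8.7   0.55] r,t mm [0.02 0.86] 0.0036
('t', 0) x r t [-0.82  8.94  0.52] r,t mm [ 0.01 -1.11] 0.0017
34.2583
```

```bash
python3 - <<'E'
import numpy as np
m=np.load("m.npy")
A=np.vstack([np.load("A.npy"),np.load("B.npy")]);C=np.load("C.npy")[::-1]
ey=np.array([-np.sin(m[2]),np.cos(m[2]),0]);hub=np.array([m[0],m[1],.17])
def ang(L): # angle from real TCP position
    d=L[:,6:9]-hub;return np.unwrap(np.arctan2(-d@ey,d[:,2]+.019))
for zoff in(0,.003,-.003):
  for fz in (0,.5):
    g=np.linspace(2.4,8.4,41);out=[]
    def Ft(L):
        d=L[:,6:9]-hub;a=np.unwrap(np.arctan2(-d@ey,d[:,2]+.019+zoff));a+=2*np.pi*round((L[0,0]-a[0])/(2*np.pi))
        return a,-np.cos(a)*L[:,4]-np.sin(a)*(L[:,5]+fz)
    a,f=Ft(A);b,h=Ft(C);y=(np.interp(g,a,f)+np.interp(g,b,h))/2
    M=np.c_[np.ones_like(g),np.sin(g),np.cos(g),np.sin(2*g),np.cos(2*g)]
    k=np.linalg.lstsq(M,y,rcond=None)[0]
    dl=np.arctan2(k[2],k[1]);print(zoff,fz,k.round(2),"amp",np.hypot(k[1],k[2]).round(2),"delta",dl.round(3),"theta bottom",((np.pi-dl)%(2*np.pi)).round(3),"rms",np.std(y-M@k).round(2))
for n,L in(("fwd",A),("rev",C)):
    M=np.c_[np.ones(len(L)),-np.sin(L[:,0]),np.cos(L[:,0])];print(n,np.linalg.lstsq(M,L[:,2],rcond=None)[0].round(2))
    d=L[:,6:9]-hub;print("lag t mm",((ang(L)-L[:,0]+9)%(2*np.pi)-9+2*np.pi)[::4].round(3))
E
```

```text
0 0 [-0.74  0.12  3.94 -0.14 -0.27] amp 3.94 delta 1.541 theta bottom 1.6 rms 0.44
0 0.5 [-0.74 -0.38  3.94 -0.14 -0.27] amp 3.96 delta 1.668 theta bottom 1.474 rms 0.44
0.003 0 [-0.88  0.16  3.96 -0.39 -0.13] amp 3.96 delta 1.531 theta bottom 1.611 rms 0.42
0.003 0.5 [-0.88 -0.34  3.96 -0.39 -0.13] amp 3.98 delta 1.657 theta bottom 1.485 rms 0.42
-0.003 0 [-0.6   0.08  3.9   0.13 -0.41] amp 3.9 delta 1.549 theta bottom 1.592 rms 0.43
-0.003 0.5 [-0.6  -0.41  3.9   0.13 -0.41] amp 3.93 delta 1.677 theta bottom 1.465 rms 0.43
fwd [  0.34   2.98 -10.2 ]
lag t mm [-0.002 -0.     0.006  0.014  0.003  0.016  0.017  0.    -0.003 -0.   ]
rev [  0.98   0.19 -12.8 ]
lag t mm [-0.036 -0.009 -0.003 -0.     0.017 -0.005 -0.006 -0.01 ]
```

```bash
python3 - <<'E'
from turn import *
for th in np.linspace(m[3]+.5,1.55,6)[1:]: movel(list(tcp(m,th,x=-.114)),v=.04)
def show(k): F=get_ft_force();print(k,F.round(2),"y",(F@ey).round(2),get_tcp_pos().round(4),get_time())
show("grip");command_gripper(.5);wait(.2)
for i in range(5): wait(.1);show("free")
import cv2;cv2.imwrite("pics/s2.png",cv2.resize(read_camera("top")[115:215,200:300],(600,600),interpolation=cv2.INTER_CUBIC)[:,:,::-1])
command_gripper(0.);wait(.2);show("regrip");print(get_finger_force(),get_grip_width()*88)
E
```

```text
grip [-3.11  1.48  1.99] y 2.35 [ 0.5245 -0.0762  0.1525] 36.175
free [ 0.22 -0.43 -0.51] y -0.47 [ 0.5246 -0.0765  0.1522] 37.0583
free [ 0.37 -0.65 -0.73] y -0.73 [ 0.5246 -0.0765  0.1522] 37.1583
free [-0.5  -0.14  0.3 ] y 0.02 [ 0.5246 -0.0764  0.1522] 37.2583
free [ 0.95 -1.04 -1.37] y -1.28 [ 0.5246 -0.0764  0.1522] 37.3583
free [ 0.33  0.37 -0.55] y 0.25 [ 0.5246 -0.0764  0.1522] 37.4583
regrip [-0.52  1.16  0.52] y 1.26 [ 0.5245 -0.0763  0.1522] 38.2167
29.999213218688965 19.21826061619344
```

View pics/s2.png

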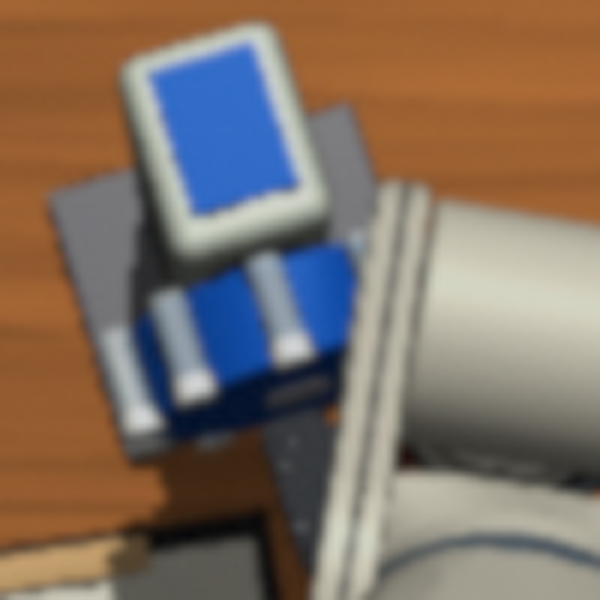

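```bash
python3 - <<'E'
from turn import *
D=[];prev=1.55
b=np.array([0,0,-.2])
for goal in(2.15,.85,1.45):
    n=round(abs(goal-prev)/.1);sg=np.sign(goal-prev)
    for th in np.linspace(prev,goal,n+1)[1:]:
        movel(list(tcp(m,th,x=-.114)),v=.02);Fs=[get_ft_force()]
        for _ in range(2): wait(.02);Fs.append(get_ft_force())
        F=np.mean(Fs,0)-b;t=-np.cos(th)*ey-np.sin(th)*ez;r=-np.sin(th)*ey+np.cos(th)*ez
        D.append([th,sg,F@t,F@r])
    prev=goal
D=np.array(D);np.save("D.npy",D);print("\n".join("%.2f %d t %.2f r %.2f"%tuple(d) for d in D),get_time())
E
```

```text
1.65 1 t -2.80 r -1.32
1.75 1 t -2.60 r -0.77
1.85 1 t -4.45 r 0.30
1.95 1 t -4.17 r 2.34
2.05 1 t -4.98 r 3.32
2.15 1 t -4.86 r 3.79
2.05 -1 t 0.48 r 5.89
1.95 -1 t -0.43 r 5.55
1.85 -1 t -0.56 r 4.19
1.75 -1 t -0.03 r 2.44
1.65 -1 t 0.72 r 1.12
1.55 -1 t 0.77 r -0.51
1.45 -1 t 1.03 r -2.83
1.35 -1 t 1.38 r -5.36
1.25 -1 t 2.84 r -6.69
1.15 -1 t 3.15 r -7.97
1.05 -1 t 3.83 r -8.22
0.95 -1 t 4.08 r -8.74
0.85 -1 t 4.22 r -9.84
0.95 1 t 0.18 r -8.49
1.05 1 t -0.53 r -7.92
1.15 1 t -0.60 r -7.62
1.25 1 t -1.00 r -6.12
1.35 1 t -0.99 r -5.83
1.45 1 t -1.63 r -4.91 50.3
```

```bash
python3 - <<'E'
from turn import *
movel(list(tcp(m,1.42,x=-.114)),v=.02);wait(.4)
print(get_finger_force(),np.abs(get_qvel()).max(),get_time());print(job_done())
E
```

```text
30.004334449768066 0.0014052156250540695 50.95
the job is handed in; nothing more can be done
None
```

I turned the drum right round by its crank handle, felt where the heavy side is, and handed the job in at about 51 s. The drum is at rest and still gripped (30 N), with the heavy side at the bottom to within my estimate of about 10° (limit 20°); I got no verdict on the result.

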